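Reset the table hob and fit its control knob, holding it pressed in

ROBOT

A 7-joint arm with a two-finger parallel gripper is mounted at the origin on a cart in front of the work surface, level with it; the furniture and walls round the work are solid. World frame = base frame: x ahead of the robot, y to its left, z up, the work surface at z = 0. Lengths are in m, angles in rad, forces in N, time in s.
With the tool pointing down it reaches from about 0.4 to 0.85 m from the base axis. Payload 4.5 kg.
Tool frame: the origin (TCP) lies on the centre line of the jaws, within the pads' length; the fingertips stand 11 mm ahead of it and the grasp point (between the pads) lies 8 mm behind it; z points along the fingers, x is the direction in which the jaws open and shut, and the axes are right-handed (so a half turn about z gives the same grasp; the last joint's range is limited). The gripper opens to 88 mm and grips with 3 to 60 N. Pads are 18 mm wide; open, the fingers measure 123 mm over their backs; the gripper's body (75 mm by 187 mm) begins 45 mm behind the grasp point.
Start: joints at [-1.212, 0.689, -0.195, 1.565, 0.157, 0.902, -0.215], TCP at [0.199, 0.592, 0.25] pointing down, gripper open.
Joint ranges: [-3.01, 3.01], [-0.46, 2.08], [-1.47, 1.51], [0.13, 2.56], [-1, 4.14], [0.04, 2.09], [-2.66, 2.66]. Speed limits (rad/s): [2.57, 2.57, 3.14, 3.14, 3.14, 3.14, 3.14].

INTERFACE

Orientations are given as a unit quaternion [x, y, z, w].
In Python, from plant import r, vision, order, nets gives the robot as it stands.
- The arm moves only by the tool send_rows, never from a script. Its argument "series" is a list of rows, each an object with "delta_pos": the shift along the tool's x, y, z in cm, a list of three; "turn": the turn about the tool's z in degrees; "jaw": the closure, from 0 (fully open) to 1 (shut). In form: [{"delta_pos": [x, y, z], "turn": turn, "jaw": jaw}, ...]. A call has 1 to 8 rows; each row is the pose to reach, as a shift and turn from the pose commanded when the call began, along the tool's axes at that moment; what a row does not reach only later rows make up. A row lasts 1/12 s, in which the tool goes at most 41.7 mm and 7.16 degrees, less where a joint would pass 70% of its speed; a pose out of reach is approached as far as the arm can. A call with a gripper value outside its range is refused whole. The fingers move at their own pace and stop on an object; "force" is the grip in N (left out, the last holds). Time passes only in rows, so rows that repeat a pose let the fingers close. It gives the time, the measured TCP pose, the force and the opening at its end, in the units of the state.
- r.get_state(): the state, without advancing time (a new reading comes with each control period).
- vision.snapshot(name): name is "side" or "top" or "wrist"; returns the picture (420x560x3 uint8, blue, green, red); there is no depth.
- vision.camera_params(name): a dict with "intrinsics" (3x3 intrinsics, pixels), "D" ([k1, k2, p1, p2, k3] as OpenCV has them; the pictures are not rectified), "extrinsics" (4x4, takes a point from world to camera coordinates). Camera axes: x right, y down, z forward; pixel columns grow to the right and rows downward; lengths in m; the calibration is good to about 2 mm. A picture is of the moment at which its call begins: read the wrist's pose just before it. camera_params takes no time and is no camera call; for the wrist camera it gives the pose at the moment of the call.
- order.finish_job(): hands the job in, once; it reports no verdict.
Trained networks look in the newest picture that a camera, given by its name, has taken for a name from the list of things; names that differ only in an ending like _2 or _b are one class to them, and where a whole thing is asked for, a point or a joint stands for the part that bears it (a point fixed in the world has none). Each returns a list of dicts, best first, with "score" (0 to 1); they miss things now and then, are a little off and sometimes report something else, mostly with a low value. They report only what shows in the picture. A call takes as long as a camera call.
- nets.boxes_of(camera, label): "location" ([row, column] as shares, 0 to 1, of the picture: columns of its width, rows of its height, amid what is visible of it).
- nets.trace(camera, label): "region" (420x560 bool, what is visible of it) and "location" ([row, column] as shares, 0 to 1, of the picture: columns of its width, rows of its height, amid what is visible of it).
The state is a dict: "clock": time; "q": joint angles; "qd": joint speeds; "joint_torque": joint torques, N m; "tool_pos": TCP position; "eef_rot": TCP orientation; "contact_force": force on the tool from outside, world axes, zero at the start; "moment": the same for the moment, N m; "opening": opening from 0.0 (shut) to 1.0 (fully open).
Only numpy, scipy, OpenCV 4.12 (cv2) and the standard library are available. Lean on these libraries where they do the work, as an engineer would, in place of code of your own. Each camera call takes 0.05 s, during which the arm holds its last target.

TASK

The table hob's overheat cut-out has tripped and its control knob has come off. Press the hob's round reset button fully down and let it spring back up; then pick up the loose black knob from the chopping board, turn it so that its D-shaped bore matches the flat of the hob's D-shaped shaft, push it fully home on the shaft and press it, with the shaft, right in against the spring. Finish while still holding the knob pressed in (do not let go), and leave the things standing around undisturbed.

Things in the scene. Friction and masses are not known exactly. Their poses are not given: they have to be found in the camera images.
- hob: White table hob, 200 x 200 mm, top face 55 mm high, fixed. Origin: centre of its underside; x to its back, y to its left, z up. Dark round heating plate (120 mm across, 11 mm above the top face) centred 30 mm behind the middle. On the top face, 66 mm in front of the middle, stand the shaft (50 mm to the left, y = +50 mm) and the reset button (50 mm to the right).
- reset_button_top (a point): Centre of the top of the hob's reset button, a round white push button of 24 mm diameter in a grey housing on the hob's top face; it is pressed straight down.
- reset_button (a joint): Travel of the reset button in m: 0 = up, 0.006 = fully down; a spring (about 5 N when fully down) pushes it back up.
- shaft_top (a point): Centre of the top end of the hob's upright steel D-shaft: 14 mm diameter, one flat 2.5 mm from the axis along its whole length; the round side is bevelled by 1 mm at the top. It stands 22 mm out of the top face. z is up; the flat is on the -x side (x points away from the flat). It cannot turn, only be pressed down against a spring. Its yaw differs from case to case.
- shaft (a joint): How far the shaft is pressed in, in m: 0 = out, 0.005 = fully in (stop). The spring pushes back with about 3 N at 0 and 7 N at 0.005.
- knob: Loose black knob, about 60 g, standing on the chopping board. Origin: centre of its underside, z up. Round skirt 46 mm diameter, 20 mm tall; on it a bar grip 12 mm thick (along y), 42 mm long (along x), 20 to 40 mm above the underside. The bar's +x end is pointed with a white line on top, the other end square. The bore is described at knob_pointer.
- knob_pointer (a point): Tip of the bar's pointed end: 20 mm from the axis along the knob's x, 30 mm above its underside. The D-bore in the underside is 14 mm deep, 0.8 mm wider all round than the shaft, its flat on the -x side, opposite this tip: it fits when knob x and shaft x point the same way. Home, the underside is 14 mm below the shaft's top, 8 mm above the hob's top face (3 mm with the shaft pressed in).
- board: Wooden chopping board, 150 x 200 mm, fixed on the worktop in front and to the right of the hob; its top face is level, 14 mm above its origin (centre of its underside). Mind the arm: a wall shelf with jars hangs about 0.47 m above the far side of the worktop, behind the sink (x over 0.45 m, y over 0.15 m).
- pepper_mill: Bystander: small glass shaker with grey top, 44 x 44 x 90 mm; origin at the centre of its underside.
- spice_jar: Bystander: spice jar with dark lid, 44 x 44 x 96 mm; origin at the centre of its underside.
- garlic: Bystander: garlic bulb, 48 x 50 x 51 mm; origin at the centre of its underside.
- lime: Bystander: green lime, 60 x 48 x 48 mm; origin at its underside.

How it is judged:
By the outcome, as a careful person would: the job done as asked, in the order asked, and still so for the second after the job is handed in, while the arm keeps its last pose, push and grip.
It also fails if it takes over 50 s, if anything falls off the work surface, if the arm or the gripper's body presses on something with over 40 N, if the wrist force passes 120 N, or if a joint passes its speed limit or range.

## Working session

There is one attempt and no reset: what is moved stays moved. The work goes in short steps, Python scripts to look and compute and a tool call to move; the robot and the scene stay as the last step left them, time stands still between calls to the robot, and variables do not carry over. Pictures are saved under pics/ and viewed, and the job is handed in when it is done.

Besides the shell and the picture viewer there is one more tool, called after ">>>" by a JSON object that holds its "name" and its "arguments". send_rows: Moves the arm, as the interface text tells. Its arguments: {"type":"object","properties":{"series":{"type":"array"},"force":{"type":"number"}},"required":["series"]}

```bash
mkdir -p pics; ls
python3 - <<'E'
from plant import r, vision, order, nets
import cv2
s=r.get_state();print(s)
for c in ["side","top","wrist"]:
    cv2.imwrite(f"pics/{c}0.png",vision.snapshot(c)); p=vision.camera_params(c);print(c,p)
E
```

```text
pics
{'clock': 0.0, 'q': array([-1.21219743,  0.6899742 , -0.19452413,  1.56630479,  0.15731269,
        0.90248196, -0.2151214 ]), 'qd': array([-7.44662430e-04, -9.76974734e-04, -1.71958381e-03, -4.09388430e-05,
        1.16985149e-03,  5.23001091e-04,  1.61345319e-03]), 'joint_torque': array([ 5.08777539e-04, -5.27569342e+01, -1.26703765e+00, -1.53418225e+01,
       -5.26970357e-02,  6.67499233e-03,  1.79862859e-04]), 'tool_pos': array([0.1993031 , 0.59175148, 0.24892683]), 'eef_rot': array([ 8.12110568e-01,  5.83502903e-01, -6.81083035e-04,  5.69018245e-04]), 'contact_force': array([-0.86950227, -1.3853824 , -0.12792679]), 'moment': array([ 0.00330758,  0.02212466, -0.01369597]), 'opening': 0.998176623724651}
side {'intrinsics': array([[509.50892065,   0.        , 280.20014453],
       [  0.        , 509.50892065, 210.70996656],
       [  0.        ,   0.        ,   1.        ]]), 'D': array([-0.01643504,  0.        ,  0.        ,  0.        ,  0.        ]), 'extrinsics': array([[ 0.88999755, -0.45577473, -0.01318155, -0.58940928],
       [-0.3205085 , -0.60477621, -0.7290542 ,  0
[... 554 characters left out ...]
857, -0.99227671,  0.87205188],
       [ 0.        ,  0.        ,  0.        ,  1.        ]])}
wrist {'intrinsics': array([[321.96258763,   0.        , 274.42188441],
       [  0.        , 321.96258763, 206.98053576],
       [  0.        ,   0.        ,   1.        ]]), 'D': array([-0.0442488,  0.       ,  0.       ,  0.       ,  0.       ]), 'extrinsics': array([[ 3.19510339e-01,  9.47582752e-01, -2.65840852e-04,
        -6.23594520e-01],
       [ 9.03212219e-01, -3.04464411e-01,  3.02504727e-01,
        -3.97486424e-02],
       [ 2.86567323e-01, -9.68934987e-02, -9.53147848e-01,
         3.88550683e-01],
       [ 0.00000000e+00,  0.00000000e+00,  0.00000000e+00,
         1.00000000e+00]])}
```

View pics/side0.png

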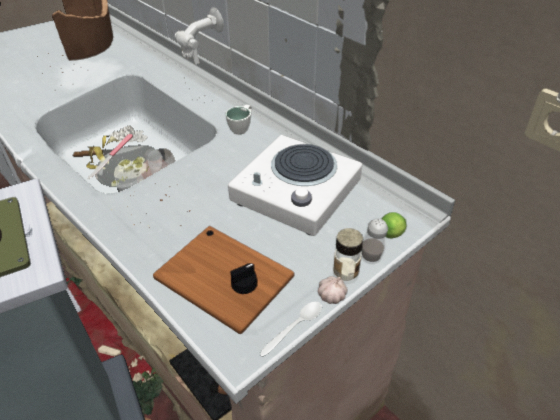

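View pics/top0.png

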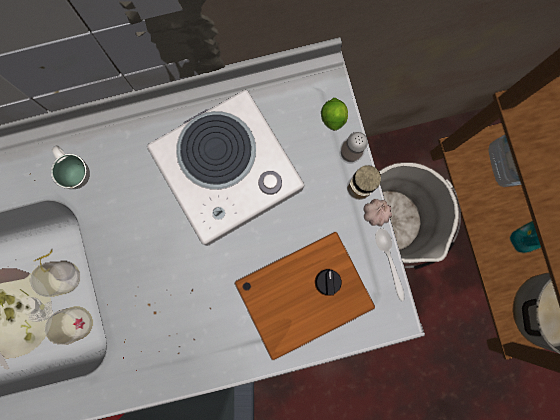

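View pics/wrist0.png

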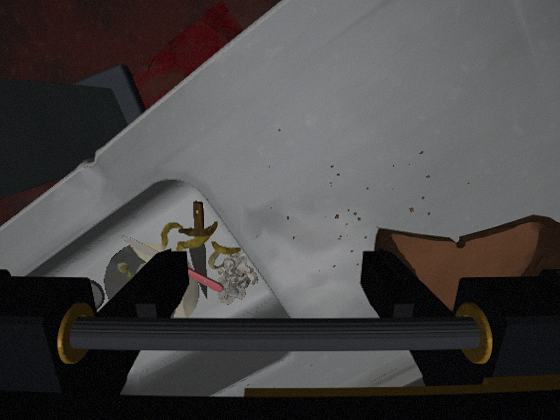

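Run:
```python
import cv2,numpy as np
a=cv2.imread("pics/top0.png");b=cv2.imread("pics/side0.png")
def z(i,x,y,w,h,k): return cv2.resize(i[y:y+h,x:x+w],None,fx=k,fy=k,interpolation=cv2.INTER_CUBIC)
cv2.imwrite("pics/t_hob.png",z(a,140,80,180,170,3.5 if 0 else 3.5))
cv2.imwrite("pics/t_sk.png",np.vstack([np.hstack([z(a,200,195,40,35,10),z(a,310,265,40,35,10)])]))
cv2.imwrite("pics/s_hob.png",z(b,220,130,150,110,5))
cv2.imwrite("pics/s_k.png",z(b,220,250,60,50,10))
```

```text
(no output)
```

View pics/t_hob.png

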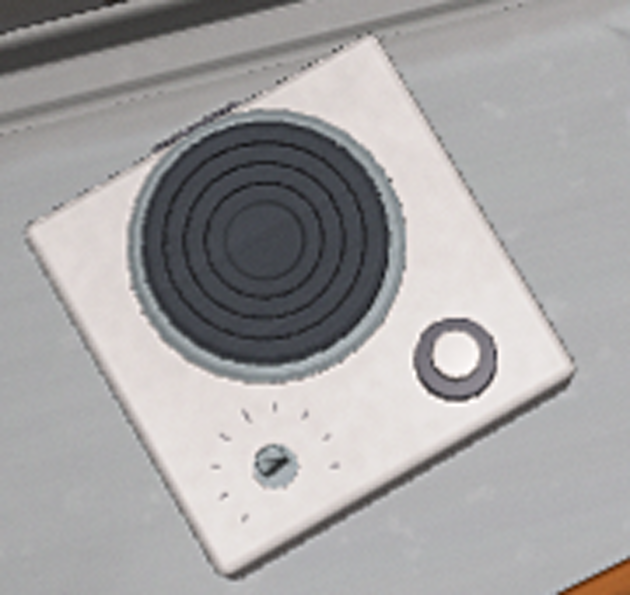

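View pics/t_sk.png

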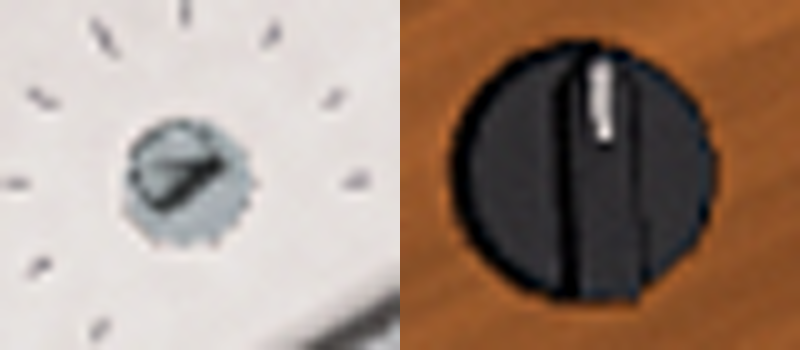

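View pics/s_hob.png

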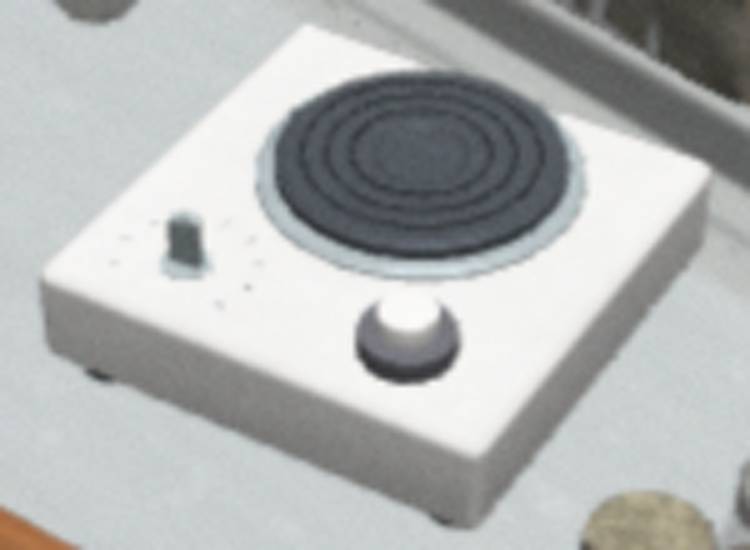

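View pics/s_k.png

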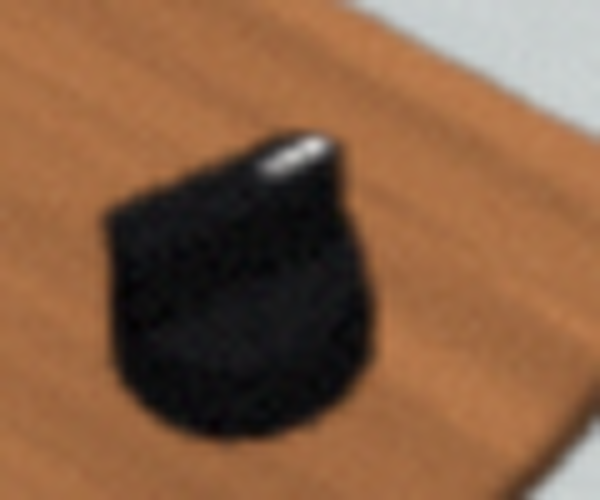

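```bash
cat > h.py <<'E'
import numpy as np,cv2
from scipy.optimize import least_squares
def proj(P,pts):
    E=P["extrinsics"];rv,_=cv2.Rodrigues(E[:3,:3])
    return cv2.projectPoints(np.float64(pts).reshape(-1,1,3),rv,E[:3,3],P["intrinsics"],P["D"])[0].reshape(-1,2)
def back(P,uv,z):
    E=P["extrinsics"];n=cv2.undistortPoints(np.float64(uv).reshape(-1,1,2),P["intrinsics"],P["D"]).reshape(-1,2)
    d=np.c_[n,np.ones(len(n))]@E[:3,:3]; c=-E[:3,:3].T@E[:3,3]
    return c+d*((z-c[2])/d[:,2])[:,None]
def pose(p,pts):
    c,s=np.cos(p[2]),np.sin(p[2]);pts=np.float64(pts)
    return np.c_[p[0]+c*pts[:,0]-s*pts[:,1],p[1]+s*pts[:,0]+c*pts[:,1],pts[:,2]]
E
python3 - <<'E'
from h import *
from plant import vision
T=vision.camera_params("top");S=vision.camera_params("side")
C=[[.1,.1,.055],[.1,-.1,.055],[-.1,-.1,.055],[-.1,.1,.055]]
t=np.array([[148,144],[247,90.4],[304,184],[204,243]]);s=np.array([[281,135],[362,164],[315.6,221.6],[229,185.6]])-.4
for cams in ([(T,t)],[(S,s)],[(T,t),(S,s)]):
    f=lambda p:np.concatenate([(proj(P,pose(p,C))-m).ravel() for P,m in cams])
    q=least_squares(f,[.6,-.1,.5]);print(q.x,np.rad2deg(q.x[2]),np.round(f(q.x),1))
p=q.x
L=[[-.066,.05,.077],[-.066,-.05,.055],[-.066,-.05,.07]]
print(pose(p,L));print("T",proj(T,pose(p,L)));print("S",proj(S,pose(p,L)))
print("knob tip,end",back(T,[[330,269.5],[330.8,294.5],[329.8,271],[330.2,278.5]],.054), "skirt",back(T,[[328.5,282.2]],.03))
print("side knob line",back(S,[[252.4,264.5],[247,267]],.054))
print("plate",proj(T,pose(p,[[.03,0,.066]])))
print("flat",back(T,[[216,215.5],[222,211]],.077))
E
```

```text
[ 0.61908415 -0.1532381   0.53472916] 30.63772418963548 [-2.5 -0.3  0.5 -3.7  2.8  1.4 -0.8  2.3]
[ 0.61881344 -0.15683363  0.54107864] 31.00152262018743 [-0.4 -0.7  2.2 -0.7  0.9  0.8 -2.8 -0.5]
[ 0.61927735 -0.15422052  0.53703312] 30.769731144530134 [-2.  -0.3  0.9 -3.9  3.4  1.1 -0.   2.3 -0.5 -1.4  1.8 -1.3  0.1 -0.2
 -3.1 -1.5]
[[ 0.5369887  -0.14502388  0.077     ]
 [ 0.5881476  -0.23094691  0.055     ]
 [ 0.5881476  -0.23094691  0.07      ]]
T [[218.7095568  210.92549803]
 [271.60385275 182.71492099]
 [271.62089838 181.11075328]]
S [[256.01949994 173.83432782]
 [300.81768737 200.46674865]
 [300.93507488 194.44688924]]
knob tip,end [[ 0.44335853 -0.32842126  0.054     ]
 [ 0.40242764 -0.32946545  0.054     ]
 [ 0.44088889 -0.32807302  0.054     ]
 [ 0.42857416 -0.32865137  0.054     ]] skirt [[ 0.42229218 -0.32840557  0.03      ]]
side knob line [[ 0.442023   -0.33088319  0.054     ]
 [ 0.43188439 -0.33165072  0.054     ]]
plate [[216.88771141 147.74243651]]
flat [[ 0.52945779 -0.14075206  0.077     ]
 [ 0.53689992 -0.15038639  0.077     ]]
```

>>> {"name": "send_rows", "arguments": {"series": [{"delta_pos": [-2.65,2.35,0],"turn": 0,"jaw": 0},{"delta_pos": [-5.3,4.7,0],"turn": 0,"jaw": 0},{"delta_pos": [-7.95,7.05,0],"turn": 0,"jaw": 0},{"delta_pos": [-10.6,9.4,0],"turn": 0,"jaw": 0},{"delta_pos": [-13.25,11.75,0],"turn": 0,"jaw": 0},{"delta_pos": [-15.9,14.1,0],"turn": 0,"jaw": 0},{"delta_pos": [-18.55,16.45,0],"turn": 0,"jaw": 0},{"delta_pos": [-21.2,18.8,0],"turn": 0,"jaw": 0}]}}

```text
clock: 0.82
tool_pos: [0.3103, 0.3297, 0.2497]
eef_rot: [0.812, 0.584, -0.0, 0.0]
contact_force: [1.4, 0.5, -1.0]
opening: 1.0
```

>>> {"name": "send_rows", "arguments": {"series": [{"delta_pos": [-2.65,2.35,0],"turn": 0,"jaw": 0},{"delta_pos": [-5.3,4.7,0],"turn": 0,"jaw": 0},{"delta_pos": [-7.95,7.05,0],"turn": 0,"jaw": 0},{"delta_pos": [-10.6,9.4,0],"turn": 0,"jaw": 0},{"delta_pos": [-13.25,11.75,0],"turn": 0,"jaw": 0},{"delta_pos": [-15.9,14.1,0],"turn": 0,"jaw": 0},{"delta_pos": [-18.55,16.45,0],"turn": 0,"jaw": 0},{"delta_pos": [-21.2,18.8,0],"turn": 0,"jaw": 0}]}}

```text
clock: 1.48
tool_pos: [0.4208, 0.0688, 0.2497]
eef_rot: [0.812, 0.584, 0.0, -0.0]
contact_force: [1.2, 0.7, 0.2]
opening: 1.001
```

>>> {"name": "send_rows", "arguments": {"series": [{"delta_pos": [-2.65,2.35,0],"turn": -3,"jaw": 0},{"delta_pos": [-5.3,4.7,0],"turn": -6,"jaw": 0},{"delta_pos": [-7.95,7.05,0],"turn": -9,"jaw": 0},{"delta_pos": [-10.6,9.4,0],"turn": -12,"jaw": 0},{"delta_pos": [-13.25,11.75,0],"turn": -15,"jaw": 0},{"delta_pos": [-15.9,14.1,0],"turn": -18,"jaw": 0},{"delta_pos": [-18.55,16.45,0],"turn": -20,"jaw": 0},{"delta_pos": [-21.2,18.8,0],"turn": -20,"jaw": 0}]}}

```text
clock: 2.15
tool_pos: [0.5311, -0.1924, 0.2495]
eef_rot: [0.698, 0.716, 0.0, -0.0]
contact_force: [0.5, -0.1, -0.4]
opening: 1.001
```

Run:
```python
from h import *
from plant import r,vision
s=r.get_state();print(s["clock"],s["tool_pos"],s["eef_rot"],s["q"])
W=vision.camera_params("wrist");i=vision.snapshot("wrist");cv2.imwrite("pics/w1.png",i);np.save("w1.npy",W)
p=[.6193,-.1542,.537]
print(proj(W,pose(p,[[-.066,.05,.077],[-.066,-.05,.075]])),proj(W,[s["tool_pos"]]))
```

```text
2.15 [ 0.53110481 -0.19235481  0.24949196] [ 6.98108697e-01  7.15991730e-01  5.88896406e-07 -2.98685399e-04] [ 0.50263249  0.62805815 -0.39643936  1.74385259  0.311284    0.83262336
  1.55879155]
[[322.5106395  197.09189697]
 [236.23857851 241.99124379]] [[275.5181753  282.83219959]]
```

View pics/w1.png

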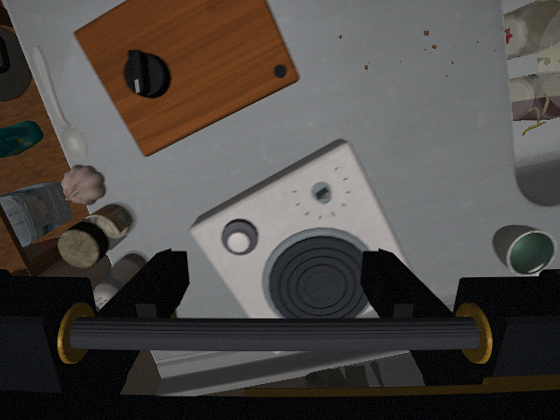

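Run:
```python
import cv2,numpy as np
a=cv2.imread("pics/w1.png")
def z(i,x,y,w,h,k): return cv2.resize(i[y:y+h,x:x+w],None,fx=k,fy=k,interpolation=cv2.INTER_CUBIC)
cv2.imwrite("pics/w1z.png",np.hstack([z(a,305,175,32,32,12),z(a,215,215,48,48,8)]))
cv2.imwrite("pics/w1k.png",z(a,115,40,66,66,9))
```

```text
(no output)
```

View pics/w1z.png

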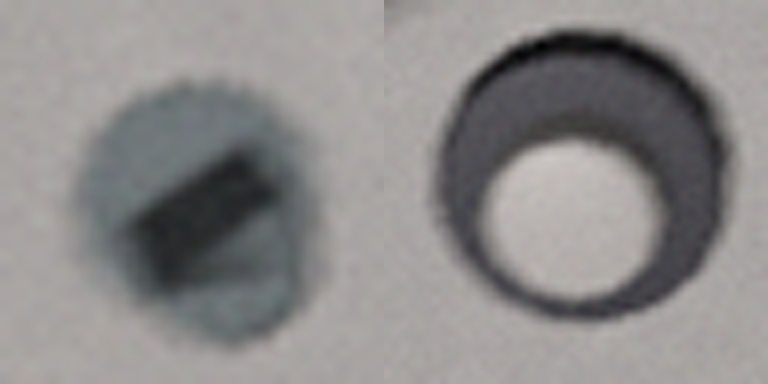

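View pics/w1k.png

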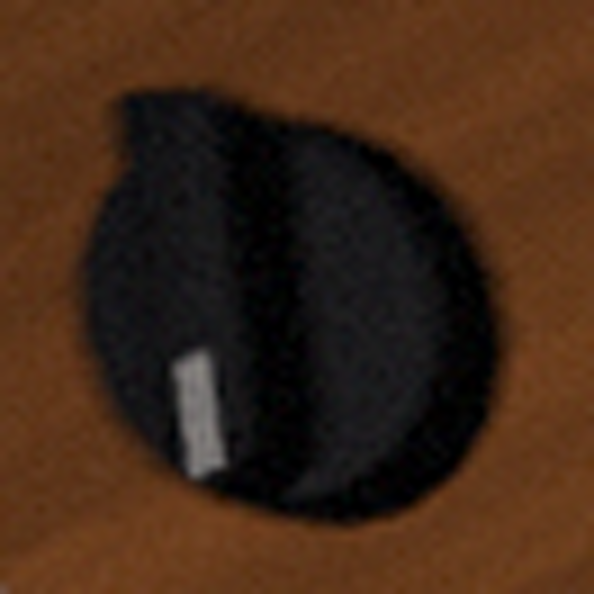

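Run:
```python
from h import *
from plant import vision
W=np.load("w1.npy",allow_pickle=True).item();T=vision.camera_params("top");S=vision.camera_params("side")
f=lambda a,o,k:np.array(o)+(np.float64(a)+.5)/k-.5
top=f([[165,285],[278,193]],[305,175],12);bot=f([[130,228],[243,152]],[305,175],12)
for nm,uv,z in(("top",top,.077),("bot",bot,.057)):
    P=back(W,uv,z);d=P[1]-P[0];n=np.array([d[1],-d[0]])*-1;n/=np.linalg.norm(n)
    print(nm,P,np.linalg.norm(d),"normal deg",np.rad2deg(np.arctan2(*(n*np.sign(n[0]))[::-1])),"centre",P.mean(0)[:2]+n*np.sign(n[0])*.0025)
b=f([[191,220]],[215,215],8)
h=f([[200,178]],[215,215],8)
bt=f([[455,353]],[140,80],3.5)
for z in(.065,.07,.075,.08):print(z,back(W,b,z)[0],back(T,bt,z)[0])
print("housing",[back(W,h,z)[0] for z in(.058,.064)])
l=f([[193,355],[207,473]],[115,40],9)
P=back(W,l,.054);d=P[1]-P[0];print("knob line W",P,np.rad2deg(np.arctan2(d[1],d[0])))
l=np.array([[310+19.9-.45,265+6-.45],[310+20.4-.45,265+14-.45]])
P=back(T,l,.054);d=P[0]-P[1];print("knob line T",P,np.rad2deg(np.arctan2(d[1],d[0])))
```

```text
top [[ 0.53834571 -0.14909242  0.077     ]
 [ 0.53029813 -0.14034667  0.077     ]] 0.011884936486595181 normal deg 42.619324930578074 centre [ 0.53616159 -0.14302674]
bot [[ 0.53893123 -0.14948861  0.057     ]
 [ 0.53185864 -0.14008832  0.057     ]] 0.011763800486283107 normal deg 36.95707163045177 centre [ 0.53739265 -0.14328542]
0.065 [ 0.59263323 -0.22973242  0.065     ] [ 0.59007164 -0.22765092  0.065     ]
0.07 [ 0.59041173 -0.22918588  0.07      ] [ 0.58915193 -0.22766586  0.07      ]
0.075 [ 0.58819022 -0.22863934  0.075     ] [ 0.58823221 -0.2276808   0.075     ]
0.08 [ 0.58596871 -0.2280928   0.08      ] [ 0.5873125  -0.22769574  0.08      ]
housing [array([ 0.58948058, -0.22920765,  0.058     ]), array([ 0.58693053, -0.22857565,  0.064     ])]
knob line W [[ 0.42958266 -0.32858502  0.054     ]
 [ 0.44164065 -0.32814074  0.054     ]] 2.110134080926124
knob line T [[ 0.4416266  -0.32749821  0.054     ]
 [ 0.42849044 -0.32823734  0.054     ]] 3.22046562628399
```

>>> {"name": "send_rows", "arguments": {"series": [{"delta_pos": [-1.5,2.5,0],"turn": 0,"jaw": 1},{"delta_pos": [-3.8,5.6,0],"turn": 0,"jaw": 1},{"delta_pos": [-3.8,5.6,3.0],"turn": 0,"jaw": 1},{"delta_pos": [-3.8,5.6,6.0],"turn": 0,"jaw": 1},{"delta_pos": [-3.8,5.6,9.0],"turn": 0,"jaw": 1},{"delta_pos": [-3.8,5.6,12.0],"turn": 0,"jaw": 1},{"delta_pos": [-3.8,5.6,12.9],"turn": 0,"jaw": 1},{"delta_pos": [-3.8,5.6,12.9],"turn": 0,"jaw": 1}]}}

```text
clock: 2.87
tool_pos: [0.5859, -0.2263, 0.118]
eef_rot: [0.698, 0.716, -0.001, -0.003]
contact_force: [-0.4, -0.1, 0.4]
opening: 0.42
```

Run:
```python
from h import *
from plant import r,vision
s=r.get_state();print(s["clock"],s["tool_pos"],s["opening"],s["contact_force"])
a=vision.snapshot("top");b=vision.snapshot("side")
z=lambda i,x,y,w,h,k: cv2.resize(i[y:y+h,x:x+w],None,fx=k,fy=k,interpolation=cv2.INTER_CUBIC)
cv2.imwrite("pics/b1.png",np.hstack([z(a,210,120,130,130,3),z(b,240,120,130,130,3)]))
```

```text
2.8667 [ 0.58587727 -0.22630109  0.11804865] 0.4198847249336106 [-0.43807146 -0.11314739  0.40420268]
```

View pics/b1.png

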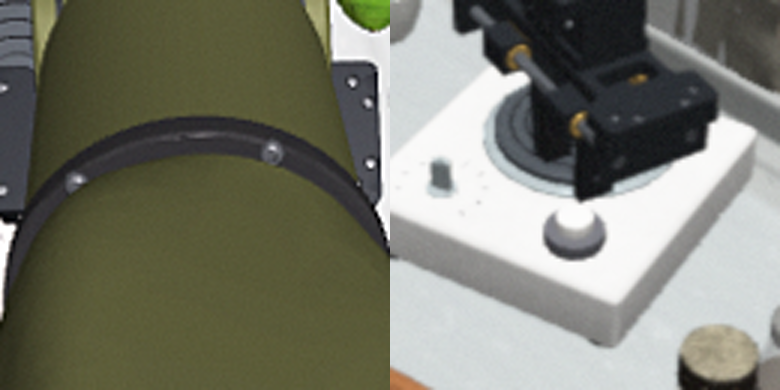

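>>> {"name": "send_rows", "arguments": {"series": [{"delta_pos": [0,0,0],"turn": 0,"jaw": 1},{"delta_pos": [0,0,0],"turn": 0,"jaw": 1},{"delta_pos": [0,0,0],"turn": 0,"jaw": 1},{"delta_pos": [0,0,0.5],"turn": 0,"jaw": 1},{"delta_pos": [0,0,1],"turn": 0,"jaw": 1},{"delta_pos": [0,0,1.5],"turn": 0,"jaw": 1},{"delta_pos": [0,0,2],"turn": 0,"jaw": 1},{"delta_pos": [0,0,2],"turn": 0,"jaw": 1}]}}

```text
clock: 3.63
tool_pos: [0.587, -0.2267, 0.0992]
eef_rot: [0.698, 0.716, -0.001, -0.001]
contact_force: [-0.5, -1.1, -0.6]
opening: 0.006
```

Run:
```python
from h import *
from plant import r,vision
s=r.get_state();print(s["clock"],s["tool_pos"],s["opening"],s["contact_force"])
b=vision.snapshot("side");w=vision.snapshot("wrist")
z=lambda i,x,y,w,h,k: cv2.resize(i[y:y+h,x:x+w],None,fx=k,fy=k,interpolation=cv2.INTER_CUBIC)
cv2.imwrite("pics/b2.png",np.hstack([z(w,210,180,130,130,3),z(b,240,120,130,130,3)]))
```

```text
3.6333 [ 0.58700424 -0.22672814  0.09920212] 0.005751528563437751 [-0.4966169  -1.14812725 -0.6312285 ]
```

View pics/b2.png

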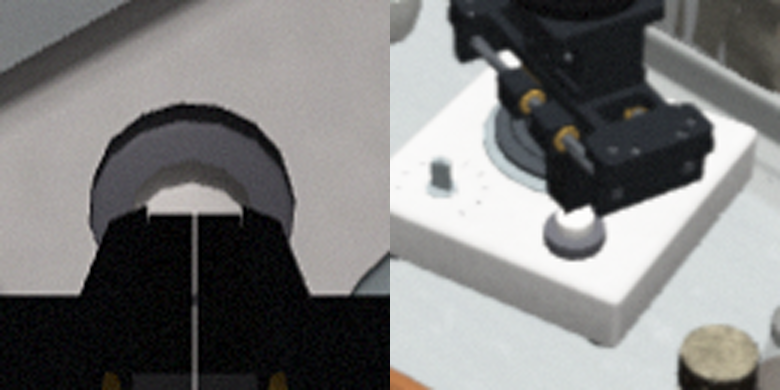

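>>> {"name": "send_rows", "arguments": {"series": [{"delta_pos": [0,0,0.5],"turn": 0,"jaw": 1},{"delta_pos": [0,0,0.9],"turn": 0,"jaw": 1},{"delta_pos": [0,0,1.2],"turn": 0,"jaw": 1},{"delta_pos": [0,0,1.4],"turn": 0,"jaw": 1},{"delta_pos": [0,0,1.4],"turn": 0,"jaw": 1}]}}

```text
clock: 4.15
tool_pos: [0.5878, -0.227, 0.0864]
eef_rot: [0.698, 0.716, -0.0, -0.0]
contact_force: [-0.6, 0.1, 2.0]
opening: 0.002
```

>>> {"name": "send_rows", "arguments": {"series": [{"delta_pos": [0,0,0.2],"turn": 0,"jaw": 1},{"delta_pos": [0,0,0.4],"turn": 0,"jaw": 1},{"delta_pos": [0,0,0.6],"turn": 0,"jaw": 1},{"delta_pos": [0,0,0.6],"turn": 0,"jaw": 1}]}}

```text
clock: 4.48
tool_pos: [0.5879, -0.227, 0.0824]
eef_rot: [0.699, 0.716, -0.0, 0.0]
contact_force: [-4.3, 1.7, 14.5]
opening: 0.004
```

>>> {"name": "send_rows", "arguments": {"series": [{"delta_pos": [0,0,0.1],"turn": 0,"jaw": 1},{"delta_pos": [0,0,0.2],"turn": 0,"jaw": 1},{"delta_pos": [0,0,0.2],"turn": 0,"jaw": 1},{"delta_pos": [0,0,0.2],"turn": 0,"jaw": 1}]}}

```text
clock: 4.82
tool_pos: [0.5879, -0.227, 0.0821]
eef_rot: [0.699, 0.716, -0.0, 0.001]
contact_force: [-7.9, 1.8, 27.1]
opening: 0.004
```

Run:
```python
from h import *
from plant import r,vision
s=r.get_state();print(s["clock"],s["tool_pos"],s["opening"],s["contact_force"])
b=vision.snapshot("side");w=vision.snapshot("wrist")
z=lambda i,x,y,w,h,k: cv2.resize(i[y:y+h,x:x+w],None,fx=k,fy=k,interpolation=cv2.INTER_CUBIC)
cv2.imwrite("pics/b3.png",np.hstack([z(w,210,180,130,130,3),z(b,270,170,65,65,6)]))
```

```text
4.8167 [ 0.58793239 -0.22701759  0.082144  ] 0.004297312299598535 [-7.89093686  1.83028367 27.05993327]
```

View pics/b3.png

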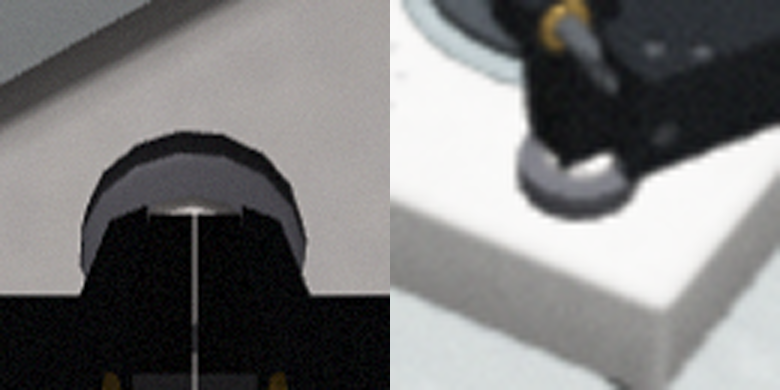

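>>> {"name": "send_rows", "arguments": {"series": [{"delta_pos": [0,0,-0.5],"turn": 0,"jaw": 1},{"delta_pos": [0,0,-1.5],"turn": 0,"jaw": 1},{"delta_pos": [0,0,-3.5],"turn": 0,"jaw": 1},{"delta_pos": [0,0,-6],"turn": 0,"jaw": 1},{"delta_pos": [0,0,-9],"turn": 0,"jaw": 0.2},{"delta_pos": [0,0,-9],"turn": 0,"jaw": 0.2}]}}

```text
clock: 5.42
tool_pos: [0.5914, -0.2276, 0.1741]
eef_rot: [0.699, 0.716, 0.003, 0.004]
contact_force: [-0.1, -0.6, -0.4]
opening: 0.132
```

Run:
```python
from h import *
from plant import r,vision
s=r.get_state();print(s["clock"],s["tool_pos"],s["eef_rot"],s["opening"],s["contact_force"])
b=vision.snapshot("side")
W=vision.camera_params("wrist");w=vision.snapshot("wrist");np.save("w2.npy",W);cv2.imwrite("pics/w2raw.png",w)
z=lambda i,x,y,w,h,k: cv2.resize(i[y:y+h,x:x+w],None,fx=k,fy=k,interpolation=cv2.INTER_CUBIC)
cv2.imwrite("pics/b4.png",np.hstack([cv2.resize(w,(520,390)),z(b,275,170,50,65,6)[:390]]))
```

```text
5.4167 [ 0.59142351 -0.22764484  0.174107  ] [0.69859046 0.71550478 0.00256754 0.00420504] 0.13177470947604547 [-0.06285267 -0.6273662  -0.4097685 ]
```

View pics/b4.png

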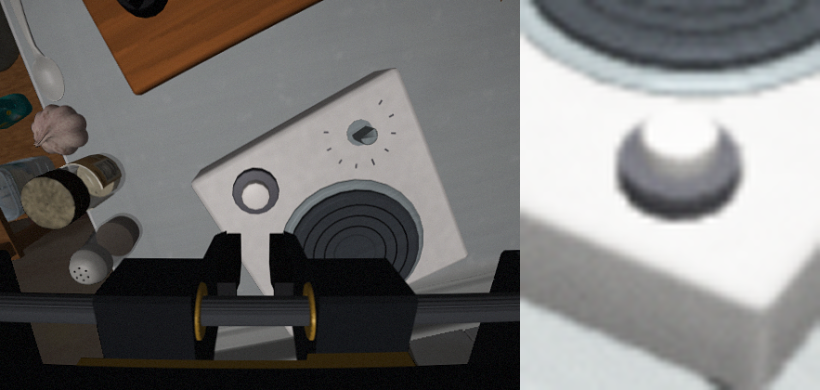

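>>> {"name": "send_rows", "arguments": {"series": [{"delta_pos": [-2,-3.4,0],"turn": 0,"jaw": 0.5},{"delta_pos": [-4,-6.8,0],"turn": 0,"jaw": 0.5},{"delta_pos": [-6,-10.2,0],"turn": 0,"jaw": 0.5},{"delta_pos": [-8,-13.6,0],"turn": -1,"jaw": 0.5},{"delta_pos": [-9.6,-16.2,0],"turn": -1,"jaw": 0.5},{"delta_pos": [-9.6,-16.8,1],"turn": -1,"jaw": 0.5},{"delta_pos": [-9.6,-16.8,2],"turn": -1,"jaw": 0.5},{"delta_pos": [-9.6,-16.8,2],"turn": -1,"jaw": 0.5}]}}

```text
clock: 6.18
tool_pos: [0.4212, -0.326, 0.1463]
eef_rot: [0.692, 0.722, 0.0, -0.002]
contact_force: [-0.2, 0.4, -0.2]
opening: 0.498
```

Run:
```python
from h import *
from plant import r,vision
s=r.get_state();print(s["clock"],s["tool_pos"],s["eef_rot"],s["opening"],s["contact_force"])
W=vision.camera_params("wrist");w=vision.snapshot("wrist");np.save("w3.npy",W);cv2.imwrite("pics/w3.png",w)
print(proj(W,[[.423,-.3285,.054],[.423,-.3285,.014]]))
```

```text
6.1833 [ 0.42120363 -0.32604472  0.14628746] [ 6.92190372e-01  7.21711697e-01  6.75259924e-06 -2.17163292e-03] 0.4981648838283774 [-0.16005844  0.44524906 -0.21437716]
[[271.18161484 219.93566675]
 [271.44014841 204.24974362]]
```

View pics/w3.png

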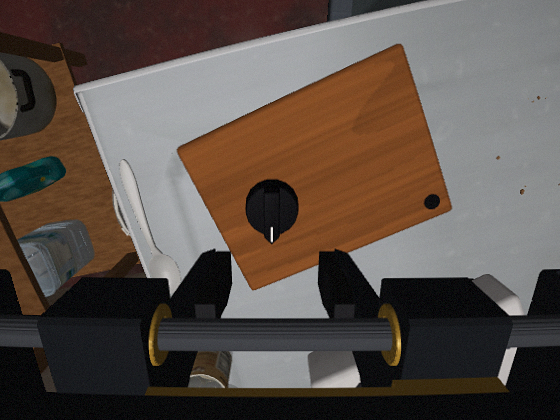

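Run:
```python
from h import *
w=cv2.imread("pics/w3.png")
g=cv2.convertScaleAbs(w[170:255,230:315],alpha=2.2,beta=10)
cv2.imwrite("pics/w3z.png",cv2.resize(g,None,fx=7,fy=7,interpolation=cv2.INTER_CUBIC))
```

```text
(no output)
```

View pics/w3z.png

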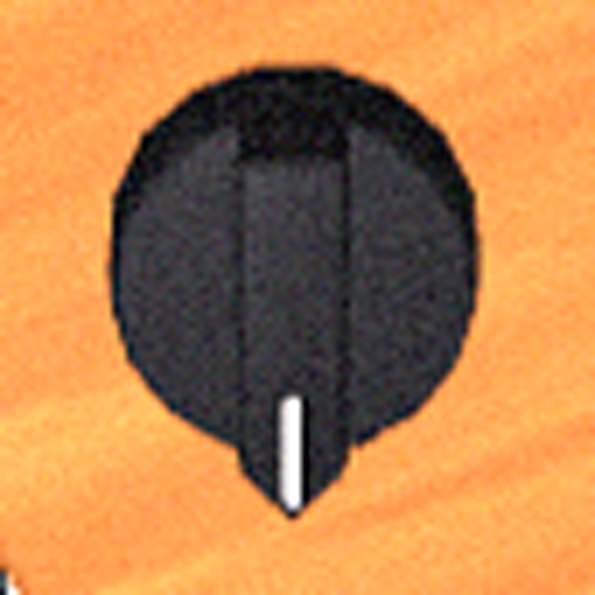

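Run:
```python
from h import *
W=np.load("w3.npy",allow_pickle=True).item()
f=lambda a:np.array([230,170])+(np.float64(a)+.5)/7-.5
P=back(W,f([[292,517],[296,160],[291,398],[243,300],[347,300]]),.054);print(P)
d=P[0]-P[1];print(np.rad2deg(np.arctan2(d[1],d[0])),np.linalg.norm(d))
print("bottom",back(W,f([[109,260],[479,260],[295,65]]),.018))
```

```text
[[ 0.44199608 -0.32769597  0.054     ]
 [ 0.40184342 -0.32881882  0.054     ]
 [ 0.42816059 -0.32833207  0.054     ]
 [ 0.41732112 -0.33381274  0.054     ]
 [ 0.41688363 -0.32284961  0.054     ]]
1.6018364011668216 0.04016835374850292
bottom [[ 0.42486676 -0.3508191   0.018     ]
 [ 0.42306863 -0.30583296  0.018     ]
 [ 0.39977219 -0.32914724  0.018     ]]
```

>>> {"name": "send_rows", "arguments": {"series": [{"delta_pos": [-0.2,0.1,2],"turn": 0,"jaw": 0.5},{"delta_pos": [-0.2,0.1,4.5],"turn": 0,"jaw": 0.5},{"delta_pos": [-0.2,0.1,6.5],"turn": 0,"jaw": 0.5},{"delta_pos": [-0.2,0.1,8],"turn": 0,"jaw": 0.5},{"delta_pos": [-0.2,0.1,8.5],"turn": 0,"jaw": 0.5},{"delta_pos": [-0.2,0.1,8.5],"turn": 0,"jaw": 0.5},{"delta_pos": [-0.2,0.1,8.5],"turn": 0,"jaw": 0.5}]}}

```text
clock: 6.82
tool_pos: [0.4246, -0.3283, 0.0639]
eef_rot: [0.692, 0.722, 0.0, 0.0]
contact_force: [-0.3, -0.5, -0.0]
opening: 0.501
```

>>> {"name": "send_rows", "arguments": {"series": [{"delta_pos": [0,-0.2,0.6],"turn": 0,"jaw": 0.5},{"delta_pos": [0,-0.25,1.1],"turn": 0,"jaw": 0.5},{"delta_pos": [0,-0.25,1.5],"turn": 0,"jaw": 0.5},{"delta_pos": [0,-0.25,1.5],"turn": 0,"jaw": 0.5},{"delta_pos": [0,-0.25,1.5],"turn": 0,"jaw": 0.5}]}}

```text
clock: 7.23
tool_pos: [0.4208, -0.3291, 0.0486]
eef_rot: [0.692, 0.722, -0.0, -0.0]
contact_force: [-0.1, 0.2, 0.5]
opening: 0.496
```

>>> {"name": "send_rows", "arguments": {"series": [{"delta_pos": [0.08,0.1,0],"turn": 0,"jaw": 0.5},{"delta_pos": [0.08,0.1,0],"turn": 0,"jaw": 0.7},{"delta_pos": [0.08,0.1,0],"turn": 0,"jaw": 1},{"delta_pos": [0.08,0.1,0],"turn": 0,"jaw": 1},{"delta_pos": [0.08,0.1,0],"turn": 0,"jaw": 1},{"delta_pos": [0.08,0.1,0],"turn": 0,"jaw": 1},{"delta_pos": [0.08,0.1,0],"turn": 0,"jaw": 1},{"delta_pos": [0.08,0.1,0],"turn": 0,"jaw": 1}], "force": 30}}

```text
clock: 7.9
tool_pos: [0.4218, -0.3283, 0.0487]
eef_rot: [0.692, 0.722, 0.0, 0.0]
contact_force: [0.7, 0.1, 0.3]
opening: 0.13
```

Run:
```python
from h import *
from plant import r,vision
s=r.get_state();print(s["clock"],s["tool_pos"],s["eef_rot"],s["opening"],s["contact_force"])
W=vision.camera_params("wrist");w=vision.snapshot("wrist");cv2.imwrite("pics/w4.png",w)
```

```text
7.9 [ 0.42183802 -0.32830244  0.04871228] [6.92224526e-01 7.21682205e-01 2.00466106e-05 7.54529593e-06] 0.12965832621475987 [0.7403562  0.10406529 0.28484639]
```

View pics/w4.png

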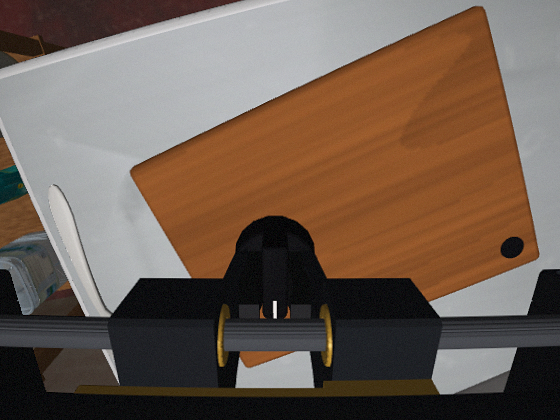

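>>> {"name": "send_rows", "arguments": {"series": [{"delta_pos": [0,0,-1],"turn": 0,"jaw": 1},{"delta_pos": [0,0,-3.5],"turn": 0,"jaw": 1},{"delta_pos": [0,0,-6.5],"turn": 0,"jaw": 1},{"delta_pos": [0,0,-9],"turn": 0,"jaw": 1},{"delta_pos": [2.2,1.8,-9.2],"turn": -5,"jaw": 1},{"delta_pos": [4.4,3.6,-9.2],"turn": -10,"jaw": 1},{"delta_pos": [6.6,5.4,-9.2],"turn": -15,"jaw": 1},{"delta_pos": [8.8,7.2,-9.2],"turn": -20,"jaw": 1}]}}

```text
clock: 8.62
tool_pos: [0.4906, -0.2366, 0.1417]
eef_rot: [0.555, 0.832, -0.0, 0.0]
contact_force: [0.3, -0.0, -1.8]
opening: 0.136
```

>>> {"name": "send_rows", "arguments": {"series": [{"delta_pos": [1.5,2.4,0],"turn": -5,"jaw": 1},{"delta_pos": [3.0,4.8,0],"turn": -10,"jaw": 1},{"delta_pos": [4.5,7.2,0],"turn": -14,"jaw": 1},{"delta_pos": [6,9.6,0],"turn": -17,"jaw": 1},{"delta_pos": [7.5,12,0],"turn": -17,"jaw": 1},{"delta_pos": [9,14.7,0],"turn": -17,"jaw": 1},{"delta_pos": [9,14.7,0],"turn": -17,"jaw": 1},{"delta_pos": [9,14.7,0],"turn": -17,"jaw": 1}]}}

```text
clock: 9.28
tool_pos: [0.5926, -0.0957, 0.1414]
eef_rot: [0.426, 0.905, 0.001, 0.0]
contact_force: [0.0, -1.0, -1.3]
opening: 0.134
```

Run:
```python
from h import *
from plant import r,vision
s=r.get_state();print(s["clock"],s["tool_pos"],s["eef_rot"],s["opening"],s["q"])
W=vision.camera_params("wrist");w=vision.snapshot("wrist");np.save("w5.npy",W);cv2.imwrite("pics/w5.png",w)
p=proj(W,[[.537,-.1435,.077]])[0];print(p)
x,y=int(p[0])-25,int(p[1])-25
print(x,y);cv2.imwrite("pics/w5z.png",cv2.resize(w[y:y+50,x:x+50],None,fx=12,fy=12,interpolation=cv2.INTER_CUBIC))
```

```text
9.2833 [ 0.59259705 -0.09569507  0.14136999] [4.25769215e-01 9.04831375e-01 8.37105758e-04 2.41655779e-04] 0.13449831723069125 [ 0.36075363  0.83664736 -0.49515368  1.7270276   0.5609352   0.72186701
  1.83537587]
[271.31506614 116.19256678]
246 91
```

View pics/w5.png

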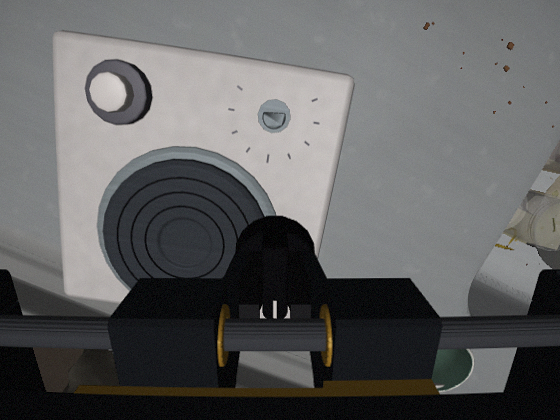

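View pics/w5z.png

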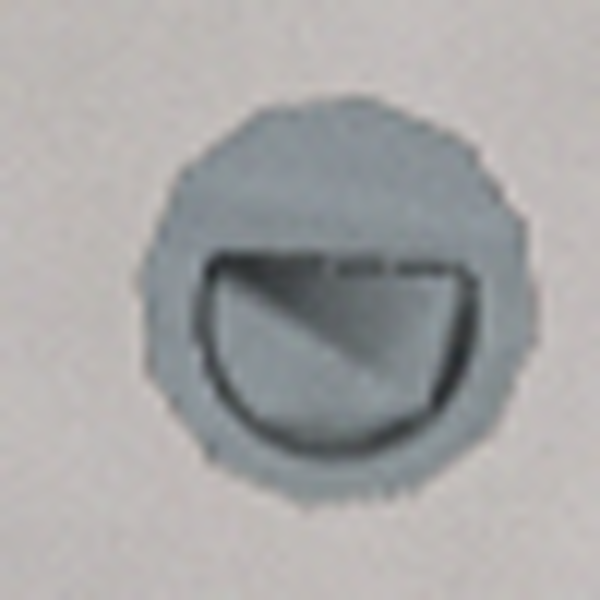

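Run:
```python
from h import *
W=np.load("w5.npy",allow_pickle=True).item()
f=lambda a:np.array([246,91])+(np.float64(a)+.5)/12-.5
# hypothesis: outline edge at z .076
P=back(W,f([[205,254],[475,268],[195,320],[335,458],[475,320]]),.076);print(P)
d=P[1]-P[0];print(np.linalg.norm(d));print("flat tangent deg",np.rad2deg(np.arctan2(d[1],d[0])))
# fit D: centre, yaw via projection
ang=np.rad2deg(np.arctan2(d[1],d[0]))
def res(p):
    c,s=np.cos(p[2]),np.sin(p[2]);q=P[:,:2]-p[:2]
    xl=q@[c,s];rr=np.hypot(*q.T)
    return np.array([xl[0]+.0025,xl[1]+.0025,rr[2]-.007,rr[3]-.007,rr[4]-.007])
q=least_squares(res,[.537,-.1435,.68],x_scale=[.01,.01,.1]);print(q.x,np.rad2deg(q.x[2]),res(q.x)*1e3)
C=back(W,f([[340,300]]),.058);print("collar centre",C)
```

```text
[[ 0.53831989 -0.14909668  0.076     ]
 [ 0.53033285 -0.1383808   0.076     ]
 [ 0.54109651 -0.14748804  0.076     ]
 [ 0.54184783 -0.13785804  0.076     ]
 [ 0.5322424  -0.13677259  0.076     ]]
0.013364991292786566
flat tangent deg 126.69886317029022
[ 0.5364194  -0.14233588  0.6405627 ] 36.701539244557985 [-0.01684304 -0.01621881 -0.04154271  0.03696518 -0.04316631]
collar centre [[ 0.53622866 -0.14219846  0.058     ]]
```

>>> {"name": "send_rows", "arguments": {"series": [{"delta_pos": [0,-2.4,0],"turn": 1,"jaw": 1},{"delta_pos": [0,-4.8,0],"turn": 2,"jaw": 1},{"delta_pos": [0,-6.5,0],"turn": 3,"jaw": 1},{"delta_pos": [0,-7.3,0],"turn": 3,"jaw": 1},{"delta_pos": [0,-7.3,0.7],"turn": 3,"jaw": 1},{"delta_pos": [0,-7.3,1.5],"turn": 3,"jaw": 1},{"delta_pos": [0,-7.3,1.5],"turn": 3,"jaw": 1},{"delta_pos": [0,-7.3,1.5],"turn": 3,"jaw": 1}]}}

```text
clock: 10.0
tool_pos: [0.5359, -0.1433, 0.125]
eef_rot: [0.45, 0.893, 0.0, -0.0]
contact_force: [-0.1, -0.3, -2.1]
opening: 0.135
```

Run:
```python
from h import *
from plant import r,vision
from scipy.spatial.transform import Rotation as R
s=r.get_state();m=R.from_quat(s["eef_rot"]).as_matrix();print(s["clock"],s["tool_pos"],s["qd"].round(3),s["contact_force"],np.rad2deg(np.arctan2(m[1,0],m[0,0])))
e=np.array([.5364,-.1423,.1117])-s["tool_pos"];print("cm",m.T@e*100)
w=vision.snapshot("wrist");cv2.imwrite("pics/w6.png",w)
a=vision.snapshot("side");cv2.imwrite("pics/s6.png",cv2.resize(a[120:230,200:320],None,fx=5,fy=5,interpolation=cv2.INTER_CUBIC))
```

```text
10.0 [ 0.53588498 -0.14328255  0.12501336] [-0.002 -0.01  -0.004 -0.008 -0.003  0.006 -0.001] [-0.14638927 -0.27638574 -2.11679272] 126.48059559784915
cm [0.04689618 0.09910753 1.33144284]
```

View pics/w6.png

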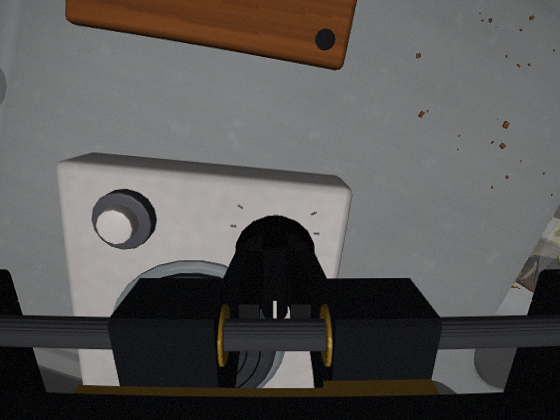

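View pics/s6.png

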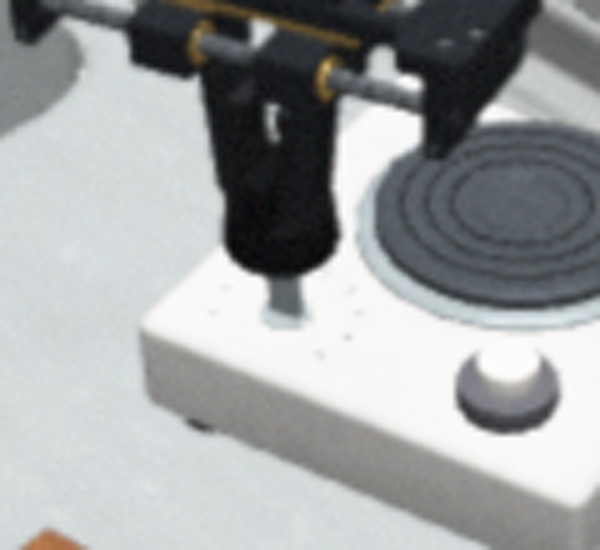

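>>> {"name": "send_rows", "arguments": {"series": [{"delta_pos": [0.05,0.1,0.2],"turn": 0,"jaw": 1},{"delta_pos": [0.05,0.1,0.5],"turn": 0,"jaw": 1},{"delta_pos": [0.05,0.1,0.8],"turn": 0,"jaw": 1},{"delta_pos": [0.05,0.1,1.1],"turn": 0,"jaw": 1},{"delta_pos": [0.05,0.1,1.1],"turn": 0,"jaw": 1},{"delta_pos": [0.05,0.1,1.1],"turn": 0,"jaw": 1}], "force": 45}}

```text
clock: 10.6
tool_pos: [0.5357, -0.1434, 0.1144]
eef_rot: [0.451, 0.893, -0.0, -0.0]
contact_force: [0.4, -0.4, -0.7]
opening: 0.129
```

>>> {"name": "send_rows", "arguments": {"series": [{"delta_pos": [0.05,0.12,0],"turn": 0,"jaw": 1},{"delta_pos": [0.05,0.12,0],"turn": 0,"jaw": 1},{"delta_pos": [0.05,0.12,0],"turn": 0,"jaw": 1},{"delta_pos": [0.05,0.12,0],"turn": 0,"jaw": 1}]}}

```text
clock: 10.93
tool_pos: [0.5366, -0.1423, 0.1148]
eef_rot: [0.451, 0.893, 0.0, 0.0]
contact_force: [0.2, 0.1, -0.4]
opening: 0.132
```

Aligned with the shaft; now lower onto it in small steps.

>>> {"name": "send_rows", "arguments": {"series": [{"delta_pos": [0,0,0.2],"turn": 0,"jaw": 1},{"delta_pos": [0,0,0.4],"turn": 0,"jaw": 1},{"delta_pos": [0,0,0.6],"turn": 0,"jaw": 1},{"delta_pos": [0,0,0.7],"turn": 0,"jaw": 1},{"delta_pos": [0,0,0.7],"turn": 0,"jaw": 1}]}}

```text
clock: 11.35
tool_pos: [0.5362, -0.1423, 0.1073]
eef_rot: [0.451, 0.893, -0.0, -0.0]
contact_force: [-0.1, 0.1, -0.5]
opening: 0.134
```

>>> {"name": "send_rows", "arguments": {"series": [{"delta_pos": [0,0,0.2],"turn": 0,"jaw": 1},{"delta_pos": [0,0,0.4],"turn": 0,"jaw": 1},{"delta_pos": [0,0,0.6],"turn": 0,"jaw": 1},{"delta_pos": [0,0,0.8],"turn": 0,"jaw": 1},{"delta_pos": [0,0,0.8],"turn": 0,"jaw": 1}]}}

```text
clock: 11.77
tool_pos: [0.5363, -0.1423, 0.0993]
eef_rot: [0.451, 0.893, -0.0, -0.0]
contact_force: [-0.2, 0.2, -1.1]
opening: 0.133
```

>>> {"name": "send_rows", "arguments": {"series": [{"delta_pos": [0,0,0.15],"turn": 0,"jaw": 1},{"delta_pos": [0,0,0.3],"turn": 0,"jaw": 1},{"delta_pos": [0,0,0.4],"turn": 0,"jaw": 1},{"delta_pos": [0,0,0.4],"turn": 0,"jaw": 1}]}}

```text
clock: 12.1
tool_pos: [0.5366, -0.1424, 0.0958]
eef_rot: [0.451, 0.893, -0.0, 0.0]
contact_force: [-1.2, 0.0, 2.4]
opening: 0.13
```

>>> {"name": "send_rows", "arguments": {"series": [{"delta_pos": [0,0,0.15],"turn": 0,"jaw": 1},{"delta_pos": [0,0,0.3],"turn": 0,"jaw": 1},{"delta_pos": [0,0,0.4],"turn": 0,"jaw": 1},{"delta_pos": [0,0,0.4],"turn": 0,"jaw": 1}]}}

```text
clock: 12.43
tool_pos: [0.5366, -0.1424, 0.0925]
eef_rot: [0.451, 0.893, -0.0, 0.0]
contact_force: [-2.6, 0.5, 10.4]
opening: 0.135
```

>>> {"name": "send_rows", "arguments": {"series": [{"delta_pos": [0,0,0.1],"turn": 0,"jaw": 1},{"delta_pos": [0,0,0.2],"turn": 0,"jaw": 1},{"delta_pos": [0,0,0.2],"turn": 0,"jaw": 1},{"delta_pos": [0,0,0.2],"turn": 0,"jaw": 1}]}}

```text
clock: 12.77
tool_pos: [0.5367, -0.1424, 0.0923]
eef_rot: [0.451, 0.893, -0.0, 0.001]
contact_force: [-7.4, 0.5, 26.6]
opening: 0.132
```

Run:
```python
from h import *
from plant import r,vision
s=r.get_state();print(s["clock"],s["tool_pos"],s["contact_force"],s["opening"])
a=vision.snapshot("side");cv2.imwrite("pics/s7.png",cv2.resize(a[120:230,200:320],None,fx=5,fy=5,interpolation=cv2.INTER_CUBIC));cv2.imwrite("pics/s7f.png",a)
w=vision.snapshot("wrist");cv2.imwrite("pics/w7.png",w)
```

```text
12.7667 [ 0.53668331 -0.14237775  0.09226332] [-7.41060354  0.53586508 26.55372669] 0.13196513403444532
```

View pics/s7.png

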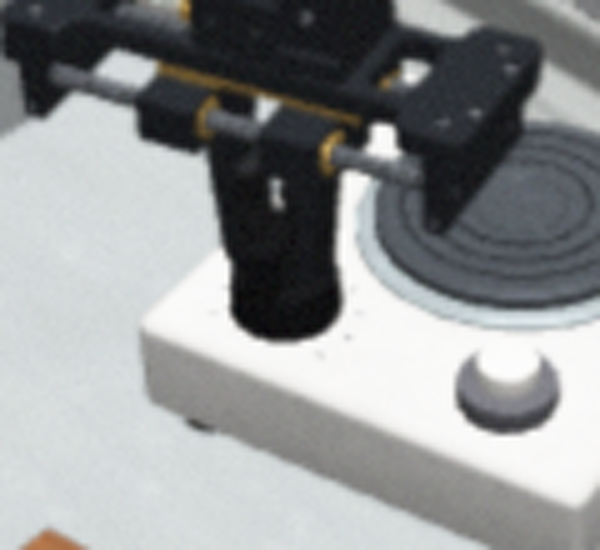

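View pics/w7.png

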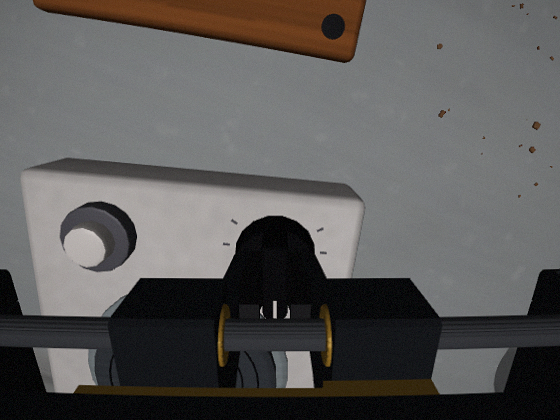

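View pics/s7f.png

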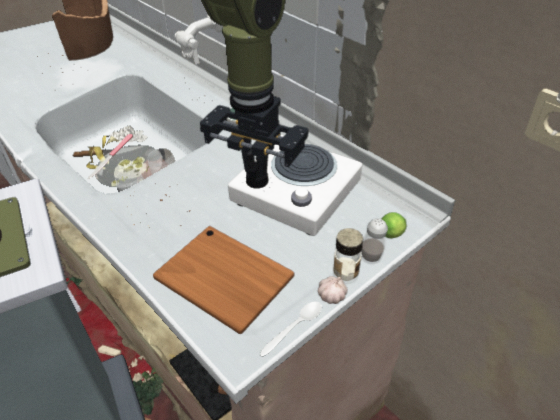

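Run:
```python
from plant import r,order
print(order.finish_job());s=r.get_state();print(s["clock"],s["tool_pos"],s["contact_force"],s["opening"])
```

```text
the job is handed in; nothing more can be done
None
the job is handed in; nothing more can be done
```

I reset the hob, fitted the knob on the shaft and handed the job in at about 12.8 s. The arm is still holding the knob pressed in.

- **Reset button:** I pressed it until it stopped moving, at about 27 N with the tool 82 mm up. The pictures afterwards show it standing up again.
- **Knob:** I picked it up by its bar and turned it to the shaft's measured yaw of 36.7°. It slid onto the shaft with almost no force.
- **Pressed in:** I pushed until it stopped, with the tool at 92.3 mm; I had worked out 92.7 mm for fully home and fully in. The last reading was about 27 N upward, well above the spring's 7 N, with the grip still closed on the bar.
- **Surroundings:** The last side picture shows the bystanders where they were.

None of the final checks disagreed. The button and shaft travel are judged from tool height, force and pictures, because no direct reading was available. No state could be read after handing in.

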